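# Clamp the lid on the leaning reaction vessel

### The job

Close up the leaning reaction vessel: set the loose white lid squarely into its open mouth, flange flat on flange, then swing the hinged clamp half fully shut round both flanges by its red handle, and then swing the latch with the yellow handle fully home behind the clamp's ear. Leave the other glassware and tools where they stand.

Things in the scene. Friction and masses are not known exactly. Their poses are not given: they have to be found in the camera images.
- lid_center (a point): Loose white vessel lid, standing upright, 92 across, 72 tall, about 0.28 kg, balanced near this point, which is on its axis, half-way up, 36 above its underside; z is its axis, out of the top. From the underside up: plug 60 wide, 10 tall (foot chamfered to 54); round flange 92 wide from 10 to 18; cone to 25; blue round neck 28 wide from 25 to 72, to grip it by.
- vessel: Fixed glass vessel leaning 30 degrees from vertical towards the robot. Origin: centre of the open mouth, on its flange's upper face, 190 above the table. z: vessel axis, out of the mouth; y level; x away from the robot and up. Mouth 66 wide, flange 92 wide, 8 thick. Lid seated: flange flat on flange, plug in the mouth, axis along z, lid_center 26 up z. The clamp moves in this xy plane.
- reactor: Fixed stand of the vessel and clamp: steel plate 260 x 220 x 12 on the table. Origin on the table, straight below the mouth's centre; its x points level away from the robot. A steel rod 14 thick, 412 tall, stands at x = 150. The vessel's bottom sits in a grey mantle 128 wide. The plain fixed half of the ring is on the +y side of the flange (radius 49 to 56, 14 below to 14 above its face).
- jaw (a joint): Angle of the hinged half of the clamp ring (aluminium, lips above and below the flanges), rad: 0 = fully shut round both flanges (a stop), larger = open, 1.3 = limit; positive opens it counter-clockwise seen down the vessel axis from outside. Turns about jaw_hinge along the vessel's z. Stiff: stays where it is left, about 1.5 N at the handle.
- jaw_hinge (a point): Hinge axis of the jaw, at (62, 0, 0) in the vessel frame, at the far side of the mouth; the axis is parallel to the vessel's z; the point's axes are those of the vessel.
- jaw_handle (a point): Red round handle post of the jaw, 14 thick, parallel to the vessel axis. This point is on its axis at the height to grip: 40 above the flange face plane; the post ends 22 further up and is free for 24 below. With the jaw shut it is at (-30, -63, 40) in the vessel frame. Its axes turn with the jaw and equal the vessel's when shut.
- latch (a joint): Angle of the latch lever (dark steel arm), rad: 0 = fully home (a stop), its hook tooth behind the jaw's ear; larger = open, 1.4 = limit; positive opens it clockwise seen down the vessel axis from outside. The tooth strikes the ear unless the jaw is shut to within about 0.03 rad. Stays where it is left, about 1 N at the handle.
- latch_pivot (a point): Pivot axis of the latch, at (-84, 24, 0) in the vessel frame, on the fixed half; parallel to the vessel's z.
- latch_handle (a point): Yellow round handle post at the end of the latch, 78 from the pivot, 14 thick, parallel to the vessel axis. This point is on its axis at the height to grip, 40 above the flange face plane; the post ends 20 further up and is free for 30 below. With the latch home it is at (-84, -54, 40) in the vessel frame. Its axes turn with the latch.
- beaker_center (a point): Bystander, to be left alone: clear open glass beaker, 76 wide, 100 tall (mm). Point at its centre, half-way up.
- bottle_center (a point): Bystander, to be left alone: white plastic bottle with red cap, 66 wide, 170 tall (mm). Point at its centre, half-way up.
- flask_center (a point): Bystander, to be left alone: amber conical flask, 84 wide at the foot, 125 tall (mm). Point at its centre, half-way up.
- jar_center (a point): Bystander, to be left alone: amber jar with black cap, 72 wide, 85 tall (mm). Point at its centre, half-way up.
- spanner_center (a point): Bystander, to be left alone: steel spanner, 160 long, lying flat (mm). Point at its centre, half-way up.
Not all that is in view belongs to the job. What is shaped like the part that bears lid_center but green or turquoise is not meant.

How it is judged (in metres and radians):
On the way, in this order (a step that is already met when the one before it is completed fails the run):
1. the lid is seated square on the vessel's flange (x of lid_center in the frame of vessel between -0.006 and 0.006 m and y of lid_center in the frame of vessel between -0.006 and 0.006 m and z of lid_center in the frame of vessel between 0.023 and 0.029 m and angle between the z axis of lid_center and the z axis of vessel, either way round below 0.06 rad), for 0.2 s.
2. with the lid seated, the hinged clamp half is fully shut (all of step 1 and value of joint jaw below 0.04 rad), for 0.2 s.
3. with the clamp shut, the latch is fully home (all of step 2 and value of joint latch below 0.08 rad), for 0.2 s.
At the end, for the whole second after the job is handed in: The lid lies on the vessel's flange: within 6 mm of the axis each way, within 3 mm of its seated height and 0.06 rad of square, at rest; the jaw joint is below 0.04 rad and the latch joint below 0.08 rad (all of step 3 and linear speed of lid below 0.02 m/s); the robot touches nothing.
It fails at once if a bystander (beaker, bottle, flask, jar or spanner) is pushed more than 30 mm or knocked over (distance of any of beaker_center, bottle_center, flask_center, jar_center, spanner_center from where it was at the start of the episode above 0.03 m).
It also fails if it takes over 61 s, if anything falls off the work surface, if the arm or the gripper's body presses on something with over 40 N, if the wrist force passes 120 N, or if a joint passes its speed limit or range.

### The arm

A 6-joint arm with a two-finger parallel gripper is mounted at the origin on the work surface. World frame = base frame: x ahead of the robot, y to its left, z up, the work surface at z = 0. Lengths are in m, angles in degrees, forces in N, time in s.
With the tool pointing down it reaches from about 0.25 to 0.725 m from the base axis. Payload 9.7 kg.
Tool frame: the origin (TCP) lies at the very end of the fingers, on their centre line; the grasp point (between the pads) lies 19 mm behind it; z points along the fingers, y is the line along which they close (so a half turn about z gives the same grasp; the last joint's range is limited). The gripper opens to 85 mm and grips with 20 to 120 N. Pads are 22 mm wide; open, the fingers measure 114 mm over their backs; the gripper's body (76 mm by 85 mm) begins 54 mm behind the grasp point. The pads swing forward as they close: fully open they stand 13 mm farther back than shut.
Start: joints at [-75.745, 4.979, 10.078, 95.1, 0, 90], TCP at [0.135, -0.533, 0.231] pointing down, gripper open.
Joint ranges: [-179.16, 179.16], [-48.56, 103.87], [-65.8, 70.77], [-126.05, 130.52], [-82.76, 87.17], [-180, 180]. Speed limits (degrees/s): [127.2, 127.2, 147.25, 180, 180, 180].

### API

Orientations are given as [roll, pitch, yaw] about the fixed x, y, z axes, in that order (R = Rz(yaw) Ry(pitch) Rx(roll)).
In Python, from workcell import bot, viewer, finder gives the robot as it stands. The module is installed in compiled form; this text tells all that it offers.
- The arm moves only by the shell command python3 -m inch 'ROWS' [FORCE]. ROWS is JSON, a list that holds one entry, the list of rows, each a list of 7 numbers: the opening in per cent of the stroke, from 0 (shut) to 100 (fully open), then the shift along the tool's x, y, z in mm, then the turn, a rotation vector about the tool's x, y, z in degrees. In form: [[[grip, tx, ty, tz, ax, ay, az], ...]]. A call has 1 to 8 rows; each row shifts and turns the commanded pose from where the row before left it, along the tool's axes as they then stand; what a row does not reach is not made up. A row lasts 1/8 s, in which the tool goes at most 62.5 mm and 10.7 degrees, less where a joint would pass 70% of its speed; a pose out of reach is approached as far as the arm can. A call with a gripper value outside its range is refused whole. The fingers move at their own pace and stop on an object; FORCE is the grip in N (left out, the last holds). Time passes only in rows, so rows that do not move let the fingers close. It gives the time, the measured TCP pose, the force, the opening and the grip force at its end, in the units of the state.
- bot.get_obs(): the state, without advancing time (a new reading comes with each control period).
- viewer.camera(name): name is "side" or "top"; returns a dict with "pixels" (400x640x3 uint8, red, green, blue), "vfov" (degrees; the focal length in pixels is half the picture's height over the tangent of half this angle, whatever the lens; pixels are square), "cx", "cy" (the principal point, pixels), "R" (3x3) and "t" (3): a world point X has camera coordinates R X + t. Camera axes: x right, y down, z forward; pixel columns grow to the right and rows downward; lengths in m; the calibration is good to about 2 mm. A picture is of the moment at which its call begins. There is no depth.
- bot.job_done(): hands the job in; it is judged then, once.
Trained networks look in the newest picture that a camera, given by its name, has taken for a name from the list of things; names that differ only in an ending like _2 or _b are one class to them, and where a whole thing is asked for, a point or a joint stands for the part that bears it (a point fixed in the world has none). Each returns a list of dicts, best first, with "conf" (0 to 1); they miss things now and then, are a little off and sometimes report something else, mostly with a low value. They report only what shows in the picture. A call takes as long as a camera call. They do not tell look-alikes from the thing itself.
- finder.outline_of(camera, thing): "pixels" (400x640 bool, what is visible of it) and "extent" ([centre column, centre row, width, height] in pixels, round what is visible of it).
- finder.mark_of(camera, thing): "position" ([column, row] in pixels: a listed point, or the origin of a listed thing).
The state is a dict: "time": time; "q": joint angles; "qd": joint speeds; "joint_efforts": joint torques, N m; "ee_pos": TCP position; "tcp_rot": TCP orientation; "wrist_force": force on the tool from outside, world axes, zero at the start; "torque": the same for the moment, N m; "opening": finger opening in m; "grasp_force": force on a finger pad.
Only numpy, scipy, OpenCV 4.12 (cv2) and the standard library are available. Lean on these libraries where they do the work, as an engineer would, in place of code of your own. Each camera call takes 0.05 s, during which the arm holds its last target. There are 200 camera calls.

## Working session

There is one attempt and no reset: what is moved stays moved. The work goes in short steps, Python scripts to look and compute and a shell command to move; the robot and the scene stay as the last step left them, time stands still between calls to the robot, and variables do not carry over. Pictures are saved under pics/ and viewed, at most 12 in all, crops included, and the job is handed in when it is done.

```bash
mkdir -p pics; cat > h.py <<'E'
import numpy as np, cv2
from workcell import bot, viewer, finder
from scipy.spatial.transform import Rotation as Ro
def K(c):
    f=200/np.tan(np.radians(c['vfov'])/2); return np.array([[f,0,c['cx']],[0,f,c['cy']],[0,0,1]])
def proj(c,X): p=K(c)@(np.array(c['R'])@np.array(X)+np.array(c['t'])); return p[:2]/p[2]
def tri(cs,ps):
    P=[K(c)@np.c_[np.array(c['R']),np.array(c['t'])] for c in cs]
    A=np.array([r for p,(u,v) in zip(P,ps) for r in (u*p[2]-p[0],v*p[2]-p[1])])
    x=np.linalg.svd(A)[2][-1]; X=x[:3]/x[3]
    return X,[np.linalg.norm(proj(c,X)-p) for c,p in zip(cs,ps)]
E
python3 - <<'E'
from h import *
cs={}
for n in('side','top'):
    c=cs[n]=viewer.camera(n); cv2.imwrite(f'pics/{n}0.png',c['pixels'][:,:,::-1]); print(n,c['vfov'],c['cx'],c['cy'],-np.array(c['R']).T@np.array(c['t']))
for th in ['lid_center','vessel','reactor','jaw_handle','latch_handle','jaw_hinge','latch_pivot','beaker_center','bottle_center','flask_center','jar_center','spanner_center']:
    d={n:[(np.round(m['position'],1).tolist(),round(m['conf'],2)) for m in finder.mark_of(n,th)[:3]] for n in cs}
    print(th,d)
    if d['side'] and d['top']: 
        for a in d['side'][:2]:
            for b in d['top'][:2]:
                X,e=tri([cs['side'],cs['top']],[a[0],b[0]])
                if max(e)<6: print('   ',X.round(4),np.round(e,1),a,b)
print(bot.get_obs())
E
```

```text
side 42.54844788715494 324.94191449695114 202.629001251623 [ 1.48022968 -0.66196007  1.16249084]
top 44.95596245661277 316.6010313047558 201.59528530430978 [ 0.20887428 -0.02997415  1.50916161]
lid_center {'side': [([195.2, 294.0], 0.88), ([254.8, 245.3], 0.84), ([216.8, 221.8], 0.65)], 'top': [([387.6, 222.9], 0.85), ([455.8, 194.4], 0.83), ([401.7, 276.3], 0.66)]}
    [ 0.5171 -0.4906  0.0443] [0.2 0.2] ([195.2, 294.0], 0.88) ([455.8, 194.4], 0.83)
    [ 0.4267 -0.2711  0.0331] [2.5 2.8] ([254.8, 245.3], 0.84) ([387.6, 222.9], 0.85)
vessel {'side': [([341.8, 213.8], 0.88)], 'top': [([318.5, 151.4], 0.9)]}
    [ 0.5993 -0.0571  0.1859] [0.3 0.3] ([341.8, 213.8], 0.88) ([318.5, 151.4], 0.9)
reactor {'side': [([341.8, 256.9], 0.84)], 'top': [([311.5, 169.5], 0.56)]}
    [ 0.5916 -0.0449 -0.0049] [1.9 2.1] ([341.8, 256.9], 0.84) ([311.5, 169.5], 0.56)
jaw_handle {'side': [([311.8, 212.4], 0.7)], 'top': []}
latch_handle {'side': [([313.6, 195.7], 0.46)], 'top': [([322.1, 207.0], 0.51), ([410.9, 173.0], 0.24)]}
    [ 0.4491 -0.0661  0.1501] [1.8 2.2] ([313.6, 195.7], 0.46) ([322.1, 207.0
[... 1480 characters left out ...]
, 0.7) ([318.5, 152.1], 0.42)
{'time': 1.3, 'q': array([-7.57448218e+01,  4.97921859e+00,  1.00789100e+01,  9.50978393e+01,
        5.18671018e-04,  8.99985408e+01]), 'qd': array([-0.05649478,  0.07053051, -0.0047562 , -0.00656531, -0.02863389,
        0.07239068]), 'joint_efforts': array([-1.25927956e-03, -5.20110548e+01,  4.64848316e+01,  2.25335811e-03,
       -9.07930200e-06,  1.02464906e-06]), 'ee_pos': array([ 0.13543836, -0.53307738,  0.23128732]), 'tcp_rot': array([ 1.79998148e+02, -5.18623850e-04,  1.42566374e+01]), 'wrist_force': array([-0.62465606,  0.40665028,  0.05886937]), 'torque': array([0.01868841, 0.03277912, 0.01939488]), 'grasp_force': 0.0, 'opening': 0.08562409920690871}
```

View images.

View pics/side0.png

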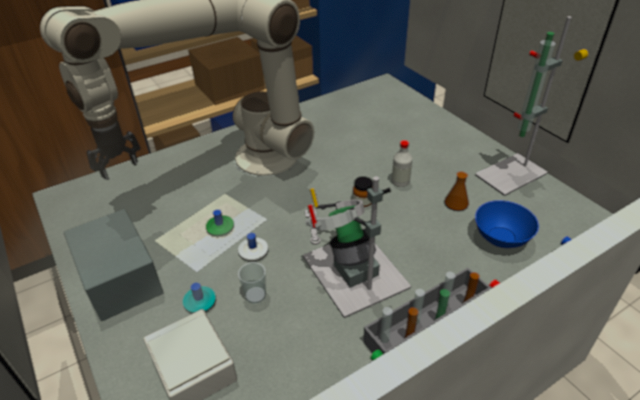

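View pics/top0.png

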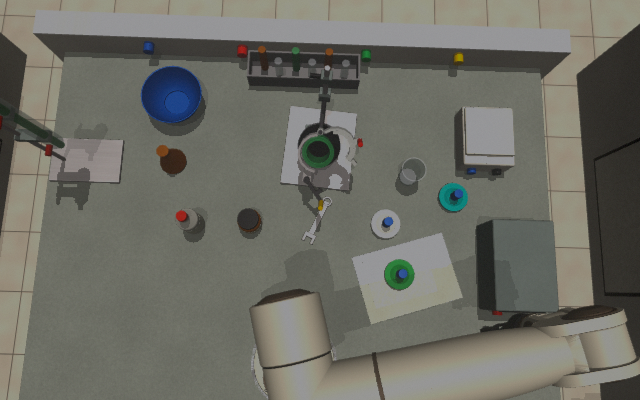

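```bash
python3 - <<'E'
import cv2
a=cv2.imread('pics/side0.png')[180:320,150:300]
b=cv2.imread('pics/top0.png')[110:310,290:490]
c=cv2.imread('pics/side0.png')[150:270,285:425]
import numpy as np
r=lambda i:cv2.resize(i,(400,300),interpolation=cv2.INTER_CUBIC)
cv2.imwrite('pics/c1.png',np.vstack([np.hstack([r(a),r(c)]),np.hstack([r(b),r(cv2.imread('pics/top0.png')[110:230,270:410])])]))
E
```

```text
(no output)
```

View pics/c1.png

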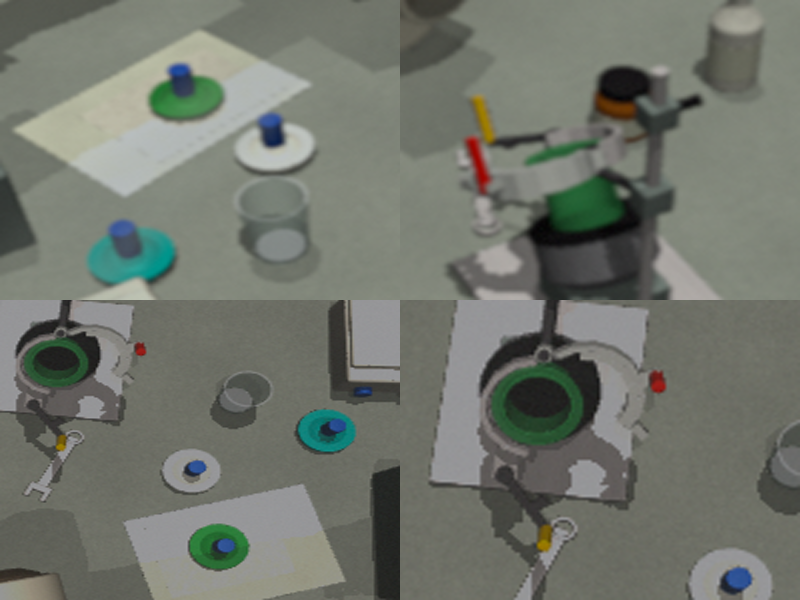

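White lid: side (254,245), top (387,223). The look-alikes are green at side (219,222), top (401,275), and turquoise at side (199,295), top (454,196). Only the first is white, and the enlarged crop confirms it. The jaw (red handle, side (312,214), top (360,143)) is open, and so is the latch (yellow handle, side (314,196), top (321,205)).

Next I'll fit the reactor pose, both joint angles and the lid position.

```bash
cat > fit.py <<'E'
from h import *
from scipy.optimize import least_squares
def frames(p):
    x,y,yw=p[:3]; Rr=Ro.from_euler('z',yw); Rv=Rr*Ro.from_euler('y',-30,degrees=True)
    return Rv,np.array([x,y,.19]),Rr
def jawp(j,r=(-.092,-.063,.04)): return np.array([.062,0,0])+Ro.from_euler('z',j).apply(r)
def latp(l,h=.04): return np.array([-.084,.024,0])+Ro.from_euler('z',-l).apply([0,-.078,h])
E
python3 - <<'E'
from fit import *
cs={n:viewer.camera(n) for n in('side','top')}
def blob(c,lo,hi,box,n=''):
    h=cv2.cvtColor(c['pixels'],cv2.COLOR_RGB2HSV); m=cv2.inRange(h,np.array(lo),np.array(hi))
    z=np.zeros_like(m); x0,y0,x1,y1=box; z[y0:y1,x0:x1]=m[y0:y1,x0:x1]
    k,l,s,ct=cv2.connectedComponentsWithStats(z); i=1+s[1:,4].argmax(); print(n,s[i],ct[i].round(1)); return ct[i]
red=[blob(cs['side'],(0,150,80),(8,255,255),(295,195,325,235),'red'),blob(cs['top'],(0,130,60),(8,255,255),(345,130,375,160),'red')]
yel=[blob(cs['side'],(15,130,80),(32,255,255),(300,180,330,215),'yel'),blob(cs['top'],(15,130,60),(32,255,255),(310,190,335,225),'yel')]
blu=[blob(cs['side'],(100,120,40),(130,255,255),(235,225,275,260),'blu'),blob(cs['top'],(100,120,40),(130,255,255),(370,205,405,240),'blu')]
C=[cs['side'],cs['top']]
print('tri red',tri(C,red),'yel',tri(C,yel),'blu',tri(C,blu))
obs=[('v',[341.8,213.8],[318.5,151.4],1),('h',[352.5,217],[323.3,134.1],.7),('l',[338.5,205.1],[307.2,177.7],.7),('r',red[0],red[1],1),('y',yel[0],yel[1],1)]
def res(p,full=False):
    Rv,o,Rr=frames(p); L={'v':[0,0,0],'h':[.062,0,0],'l':[-.084,.024,0],'r':jawp(p[3],(-.092,-.063,.039)),'y':latp(p[4],.035)}
    return np.concatenate([w*(proj(c,Rv.apply(L[k])+o)-q) for k,a,b,w in obs for c,q in zip(C,(a,b))])
s=least_squares(res,[.6,-.057,-.1,1,1],loss='soft_l1'); print(s.x,np.degrees(s.x[2:])); print(res(s.x).reshape(-1,4).round(1))
marks=[finder.mark_of(n,'lid_center') for n in cs]
for c,m,b,nm in zip(C,marks,blu,cs):
    for q,z in [(x['position'],.036) for x in m]+[(b,.0485)]:
        d=np.array(c['R']).T@np.linalg.inv(K(c))@np.r_[q,1]; o=-np.array(c['R']).T@np.array(c['t']); print(nm,np.round(q,1),z,(o+d*(z-o[2])/d[2]).round(4))
print(bot.get_obs()['time'])
E
```

```text
red [308 205   8  22  73] [311.9 214.5]
red [358 139   5   8  34] [359.8 142.5]
yel [310 188   8  20  72] [313.7 197.3]
yel [318 200   5  11  43] [320.2 204.9]
blu [248 233   8  15  82] [251.6 239.8]
blu [384 217   9   9  63] [388.1 221. ]
tri red (array([ 0.61163427, -0.16471015,  0.2471593 ]), [np.float64(0.7765658489794379), np.float64(0.8501368144324722)]) yel (array([ 0.45368353, -0.06429288,  0.14651848]), [np.float64(0.6194700143037555), np.float64(0.7432867263845525)]) blu (array([ 0.4266191 , -0.27328869,  0.05840869]), [np.float64(0.9415839715003066), np.float64(1.0567638754321016)])
[ 0.59960017 -0.05592415 -0.0957146   0.84046274  0.93174328] [-5.48404247 48.15496774 53.38495776]
[[ 0.7 -1.2 -0.1 -0.4]
 [-0.3 -0.8 -1.6 -3.2]
 [-0.5  0.6 -0.3  0.4]
 [-2.1  0.2  0.5 -0.1]
 [-0.7 -0.  -0.6 -0.4]]
side [253.2 242. ] 0.036 [ 0.4181 -0.2633  0.036 ]
side [215.3 219.1] 0.036 [ 0.2567 -0.3185  0.036 ]
side [198.4 293.8] 0.036 [ 0.514  -0.4821  0.036 ]
side [251.6 239.8] 0.0485 [ 0.4187 -0.2673  0.0485]
top [455.5 192.5] 0.036 [ 0.5251 -0.4919  0.036 ]
top [388.7 224.5] 0.036 [ 0.4177 -0.2819  0.036 ]
top [399.1 274.1] 0.036 [ 0.2671 -0.3134  0.036 ]
top [388.1 221. ] 0.0485 [ 0.4268 -0.2779  0.0485]
1.5
```

Fit residuals are about 1 px. The vessel is at (0.5996, -0.056) with yaw -5.5°, jaw at 48° and latch at 53°. The lid is at (0.427, -0.273). I'll squeeze the neck twice, 90° apart, so it is centred in the grip.

```bash
python3 -m inch '[[[100,43.4,-22.5,8.9,0,0,0],[100,43.4,-22.5,8.9,0,0,0],[100,43.4,-22.5,8.9,0,0,0],[100,43.4,-22.5,8.9,0,0,0],[100,43.4,-22.5,8.9,0,0,0],[100,43.4,-22.5,8.9,0,0,0],[100,43.4,-22.5,8.9,0,0,0],[100,43.4,-22.5,8.9,0,0,0]]]' 60
python3 -m inch '[[[100,0,0,0,0,0,-10],[100,0,0,0,0,0,-10],[100,0,0,0,0,0,-10],[100,0,0,0,0,0,-10],[100,0,0,0,0,0,-10],[100,0,0,0,0,0,-10],[100,0,0,0,0,0,-10],[100,0,0,0,0,0,0]]]'
```

```text
time: 2.5
ee_pos: [0.4287, -0.2719, 0.16]
tcp_rot: [180.0, -0.0, 14.3]
wrist_force: [0.8, -0.2, 0.6]
opening: 0.0853
grasp_force: 0.0
time: 3.5
ee_pos: [0.4276, -0.2731, 0.1601]
tcp_rot: [-180.0, -0.0, 84.2]
wrist_force: [0.2, -0.3, -0.4]
opening: 0.0856
grasp_force: 0.0
```

```bash
python3 -m inch '[[[100,0,0,45,0,0,0],[100,0,0,45,0,0,0],[100,0,0,38,0,0,0],[40,0,0,0,0,0,0],[20,0,0,0,0,0,0],[20,0,0,0,0,0,0],[20,0,0,0,0,0,0],[20,0,0,0,0,0,0]]]' 20
```

```text
time: 4.5
ee_pos: [0.4283, -0.2737, 0.0341]
tcp_rot: [179.9, 0.1, 84.2]
wrist_force: [-2.1, -0.4, 6.4]
opening: 0.0275
grasp_force: 20.5
```

```bash
python3 -m inch '[[[100,0,0,0,0,0,0],[100,0,0,0,0,0,0],[100,0,0,0,0,0,0],[100,0,0,-2,0,0,10],[100,0,0,0,0,0,10],[100,0,0,0,0,0,10],[100,0,0,0,0,0,10],[100,0,0,0,0,0,10]]]'
python3 -m inch '[[[100,0,0,0,0,0,10],[100,0,0,0,0,0,10],[100,0,0,0,0,0,10],[100,0,0,0,0,0,10],[30,0,0,0,0,0,0],[20,0,0,0,0,0,0],[20,0,0,0,0,0,0],[20,0,0,0,0,0,0]]]' 20
python3 -m inch '[[[20,0,0,0,0,0,0],[15,0,0,0,0,0,0],[15,0,0,0,0,0,0]]]' 70
```

```text
time: 5.5
ee_pos: [0.4276, -0.2731, 0.034]
tcp_rot: [-180.0, 0.0, 33.9]
wrist_force: [0.7, 0.3, 0.7]
opening: 0.0857
grasp_force: 0.0
time: 6.5
ee_pos: [0.4276, -0.273, 0.0341]
tcp_rot: [-180.0, -0.0, -5.7]
wrist_force: [-0.4, 0.5, 0.9]
opening: 0.0275
grasp_force: 24.2
time: 6.88
ee_pos: [0.4277, -0.2731, 0.0342]
tcp_rot: [-180.0, -0.0, -5.7]
wrist_force: [0.7, 1.1, 2.2]
opening: 0.026
grasp_force: 68.7
```

```bash
cat > plan.py <<'E'
from fit import *
P=[.5996,-.0559,np.radians(-5.48)]
def rel(target_v,yaw_v=0,P=P):
    "delta in tool axes (mm, rotvec deg) to TCP at vessel coords (mm), tool x turned yaw_v about vessel z"
    s=bot.get_obs(); Rv,o,_=frames(P); R=Ro.from_euler('xyz',s['tcp_rot'],degrees=True)
    T=Rv*Ro.from_euler('z',yaw_v,degrees=True)*Ro.from_euler('x',180,degrees=True)
    d=R.inv().apply(Rv.apply(np.array(target_v)/1000)+o-s['ee_pos'])*1000
    print('now v',(Rv.inv().apply(s['ee_pos']-o)*1000).round(1),'shift',d.round(1),'turn',np.degrees((R.inv()*T).as_rotvec()).round(2),'t',s['time'],'q',np.round(s['q'],1))
E
python3 -m inch '[[[15,0,0,-30,0,0,0],[15,0,0,-55,0,0,0],[15,0,0,-60,0,0,0],[15,0,0,-60,0,0,0],[15,0,0,-60,0,0,0],[15,0,0,-35,0,10,0],[15,0,0,0,0,10,0],[15,0,0,0,0,10,0]]]'
python3 -c "
from plan import *
rel([0,0,124])"
```

```text
time: 7.88
ee_pos: [0.4278, -0.2734, 0.3348]
tcp_rot: [179.9, -30.3, -5.7]
wrist_force: [-0.6, 0.4, -2.8]
opening: 0.027
grasp_force: 69.2
now v [ -57.7 -232.9  200.5] shift [  56.6 -233.3   76.1] turn [ 0.2  -0.34 -0.16] t 7.875 q [-42.3 -23.8  -9.   79.5  17.4 147.4]
```

```bash
python3 -m inch '[[[15,11,-40,12,0,0,0],[15,11,-40,12,0,0,0],[15,11,-40,12,0,0,0],[15,11,-40,12,0,0,0],[15,11,-40,14,0,0,0],[15,1.6,-33.3,14,0,0,0],[15,0,0,0,0,0,0],[15,0,0,0,0,0,0]]]'
python3 - <<'E'
from plan import *
rel([0,0,124])
cs={n:viewer.camera(n) for n in('side','top')}
for n in cs:
    for th in('vessel','lid_center','jaw_hinge'):
        print(n,th,[(np.round(m['position'],1).tolist(),round(m['conf'],2)) for m in finder.mark_of(n,th)[:4]])
Rv,o,_=frames(P)
for n,c in cs.items(): print(n,'pred lid',proj(c,Rv.apply([0,0,.1258])+o),'vessel',proj(c,o))
i=[cv2.resize(cs[n]['pixels'][a:a+150,b:b+200,::-1],(800,600)) for n,a,b in(('side',110,250),)]
cv2.imwrite('pics/s1.png',i[0])
i=cv2.resize(cs['top']['pixels'][70:220,220:420,::-1],(800,600)); cv2.imwrite('pics/t1.png',i)
E
```

```text
time: 8.88
ee_pos: [0.5371, -0.0525, 0.2963]
tcp_rot: [-180.0, -30.0, -5.6]
wrist_force: [0.6, -0.1, -2.2]
opening: 0.0265
grasp_force: 69.7
now v [ -1.   -2.6 123.3] shift [ 1.  -2.6 -0.7] turn [ 0.03  0.04 -0.06] t 8.875 q [ -5.6 -25.2 -14.9  70.3   0.  180. ]
side vessel [([344.1, 213.8], 0.89)]
side lid_center [([196.2, 294.1], 0.91), ([332.4, 169.3], 0.9), ([217.4, 220.4], 0.86)]
side jaw_hinge [([353.4, 217.5], 0.88)]
top vessel [([317.2, 151.9], 0.77)]
top lid_center [([320.4, 165.3], 0.72), ([400.1, 276.1], 0.67), ([455.1, 192.9], 0.62)]
top jaw_hinge [([323.9, 131.7], 0.95)]
side pred lid [331.68704413 169.79092796] vessel [342.50600656 212.5706764 ]
top pred lid [316.60977642 162.29955048] vessel [318.41189285 151.04002137]
```

View pics/s1.png

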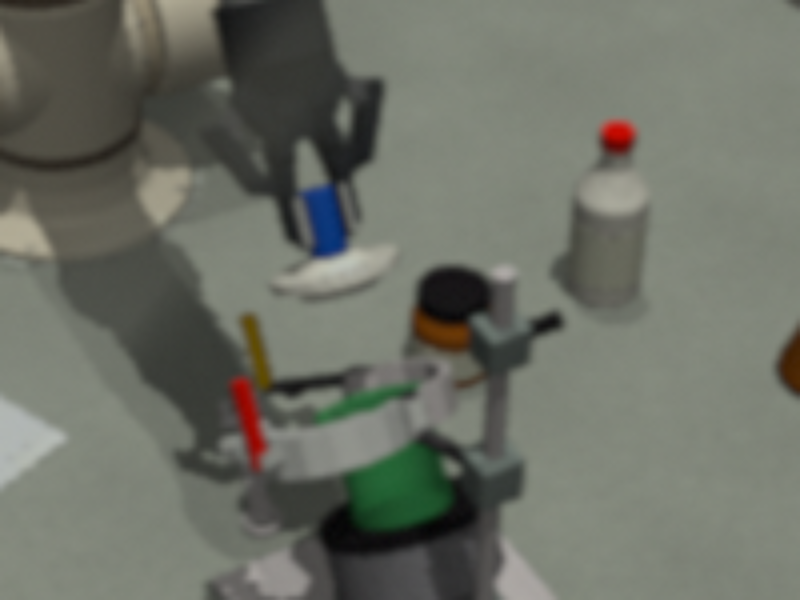

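The side view shows the lid held level with the gripper and above the mouth (neck at crop (325,220)); the jaw and latch are still open. Joint 6 stands at its 180° limit, so I'll turn the round lid 90° to get clear of it. I'll also refine the mouth centre from the green rim in the first top picture.

```bash
python3 -m inch '[[[15,0,0,0,0,0,-10],[15,0,0,0,0,0,-10],[15,0,0,0,0,0,-10],[15,0,0,0,0,0,-10],[15,0,0,0,0,0,-10],[15,0,0,0,0,0,-10],[15,0,0,0,0,0,-10],[15,0,0,0,0,0,-10]]]'
python3 -m inch '[[[15,0,0,0,0,0,-10],[15,0,0,0,0,0,0]]]'
python3 - <<'E'
from plan import *
rel([0,0,124],90)
c=viewer.camera('top'); im=cv2.imread('pics/top0.png')
h=cv2.cvtColor(im,cv2.COLOR_BGR2HSV); m=cv2.inRange(h,np.array((40,80,25)),np.array((85,255,255)));m[:120]=0;m[180:]=0;m[:,:290]=0;m[:,350:]=0
k,_=cv2.findContours(m,cv2.RETR_EXTERNAL,cv2.CHAIN_APPROX_NONE); k=max(k,key=cv2.contourArea); print('ellipse',cv2.fitEllipse(k))
Rv,o,_=frames(P); t=np.linspace(0,2*np.pi,60)
for r in(.046,):
    q=np.array([proj(c,Rv.apply([r*np.cos(a),r*np.sin(a),0])+o) for a in t]); print('pred',cv2.fitEllipse(q.astype(np.float32)))
# lid flange in side: white mask near gripper
c=viewer.camera('side')
for n in('side','top'):
    ls=finder.outline_of(n,'lid_center')
    print(n,[(np.round(l['extent'],1).tolist(),round(l['conf'],2)) for l in ls])
c={n:viewer.camera(n) for n in('side','top')}
for n in c:
    q=np.array([proj(c[n],Rv.apply([.046*np.cos(a)-.001,.046*np.sin(a)-.0026,.0993+z])+o) for a in t for z in (0,.008)]); print(n,'pred flange box',q.min(0).round(1),q.max(0).round(1))
    cv2.imwrite('pics/%s2.png'%n,c[n]['pixels'][:,:,::-1])
a=cv2.imread('pics/side2.png')[120:240,280:400]; b=cv2.imread('pics/top2.png')[100:220,260:380]
cv2.imwrite('pics/c2.png',np.hstack([cv2.resize(i,(400,400),interpolation=cv2.INTER_CUBIC) for i in(a,b)]))
E
```

```text
time: 10.28
ee_pos: [0.5373, -0.0525, 0.2967]
tcp_rot: [150.3, -4.8, 76.1]
wrist_force: [-0.0, 0.2, -2.0]
opening: 0.0266
grasp_force: 69.7
time: 10.52
ee_pos: [0.5373, -0.0525, 0.2966]
tcp_rot: [150.0, -0.0, 84.4]
wrist_force: [0.2, 0.2, -2.0]
opening: 0.0269
grasp_force: 69.7
now v [ -0.7  -2.6 123.5] shift [ 2.6  0.7 -0.5] turn [ 0.    0.03 -0.11] t 10.525 q [ -5.6 -25.2 -14.9  70.3   0.   90. ]
ellipse ((317.8038330078125, 151.48097229003906), (30.85805320739746, 31.720399856567383), 30.976388931274414)
pred ((318.4330139160156, 150.8636932373047), (31.771316528320312, 32.49879837036133), 100.8248291015625)
side [([334.4, 170.0, 35.3, 27.6], 0.8), ([196.7, 299.0, 35.6, 31.3], 0.73), ([218.4, 224.1, 28.8, 26.7], 0.63)]
top [([453.0, 197.1, 32.2, 30.7], 0.98), ([398.7, 275.1, 30.4, 24.0], 0.88), ([320.4, 157.9, 31.5, 22.5], 0.57)]
side pred flange box [316.2 171.4] [349.2 184.5]
top pred flange box [300.3 143.1] [335.4 177.8]
```

View pics/c2.png

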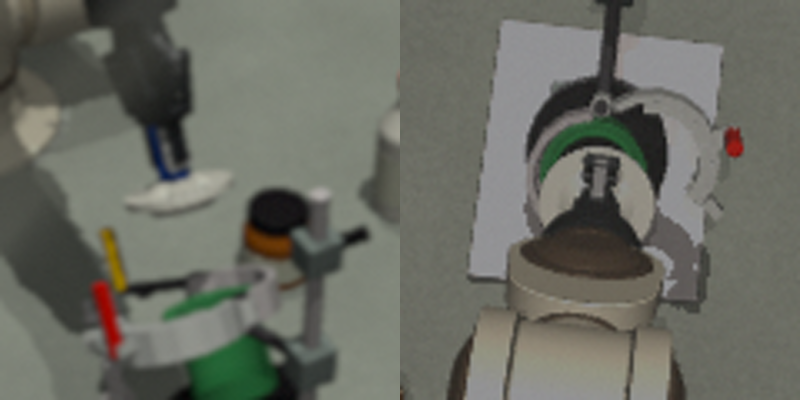

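The top view shows the lid (crop columns 540–655, about px 302–336) just below the green mouth. I'll measure its flange edges more finely.

```bash
python3 - <<'E'
from plan import *
im=cv2.imread('pics/top2.png'); h=cv2.cvtColor(im,cv2.COLOR_BGR2HSV)
for r in range(142,176,3): print(r,' '.join('%3d'%g for g in cv2.cvtColor(im,cv2.COLOR_BGR2GRAY)[r,296:344]))
c=viewer.camera('top'); Rv,o,_=frames(P); t=np.linspace(0,2*np.pi,200)
for z in (.0993,.1073):
    q=np.array([proj(c,Rv.apply([.046*np.cos(a)-.0007,.046*np.sin(a)-.0026,z])+o) for a in t]); print(z,cv2.fitEllipse(q.astype(np.float32)))
    for r in range(145,173,3):
        x=q[abs(q[:,1]-r)<.6,0]
        if len(x): print(r,x.min().round(1),x.max().round(1))
E
```

```text
142 147 146  61  36  36  99 118 124  85  71  71  65  62  68  71  66  46  38  32  34  30  29  33  32  32  33  32  39  58  67  71  64  64  63  53  36  36  34  35  35  34  36  38  35 138 142 146 146
145 145 118  50  76 114 120  88  65  71  67  61  67  56  35  50  47 116 136 133 140 116 140 143 142 142 140 141 135 130 116  83  65  70  62  61  62  47  34  34  35  33  29  32  32 109 144 146 146
148 147 118  96 129 112  71  68  70  68  65  70 124 140 142 143 142 144 144 117  59  49  53  80 108 112 111  72  54  49  42 136 144 142 135 111  73  65  52  37  31  32  32  30  31 108 144 146 146
151 146 147 125 122  88  86  73  73 104 138 141 143 143 143 143 142 142 144 121  51  35  31  85 108 110 109  48  35  36  91 123 142 144 144 142 142 138  78  37  32  32  34  31  52 140 145 145 146
154 147 141 121 118  75  99  85 135 142 142 143 143 142 143 142 145 145 146 142  67  35  47 107 110 110  91  46  39  58 102 133 144 144 142 143 143 140 143 136  56  33  33  52 137 146 146 147 146
157 147 146 125 122 106  68 136 142 142 143 145 141 137 138 141 143 144 144  94  47  40  88 110 112 110  60  43  60 127 
[... 1089 characters left out ...]
55  54  51  55  55  56  56  55  59  55  56  53  56  52  53  53  51  51  52  53  49  52  51  50  50  47  51  47  46  73 114 135 146 146 142 143  98  91  92  92  90
0.0993 ((317.9881286621094, 159.93043518066406), (33.88304138183594, 34.87827682495117), 99.53474426269531)
145 308.9 326.9
148 305.0 330.7
151 302.8 333.1
154 301.4 334.4
157 300.7 335.1
160 300.6 335.4
163 300.9 335.2
166 301.6 334.5
169 303.2 333.1
172 305.6 330.9
0.1073 ((317.8727111816406, 160.68829345703125), (34.066226959228516, 35.085880279541016), 99.50284576416016)
145 309.7 325.8
148 305.6 329.9
151 303.2 332.4
154 301.6 334.0
157 300.7 335.0
160 300.3 335.4
163 300.5 335.3
166 301.2 334.6
169 302.5 333.4
172 304.7 331.6
```

```bash
python3 -m inch '[[[15,4,0.5,30,0,0,0],[15,0,0,30,0,0,0],[15,0,0,23,0,0,0],[15,0,0,0,0,0,0]]]'
python3 -m inch '[[[15,0,0,4,0,0,0],[15,0,0,3,0,0,0],[15,0,0,0,0,0,0]]]'
python3 - <<'E'
from plan import *
rel([0,0,24.2],90)
c={n:viewer.camera(n) for n in('side','top')}
cv2.imwrite('pics/c3.png',np.hstack([cv2.resize(i[:,:,::-1],(400,400),interpolation=cv2.INTER_CUBIC) for i in(c['side']['pixels'][160:260,290:390],c['top']['pixels'][110:190,280:360])]))
E
```

```text
time: 11.38
ee_pos: [0.5789, -0.0523, 0.2227]
tcp_rot: [150.2, -0.0, 84.5]
wrist_force: [-0.6, -0.2, -2.5]
opening: 0.0263
grasp_force: 69.7
time: 11.75
ee_pos: [0.5829, -0.0527, 0.2194]
tcp_rot: [150.0, -0.0, 84.5]
wrist_force: [1.0, 0.3, -3.4]
opening: 0.0265
grasp_force: 69.7
now v [ 0.1  1.6 33.9] shift [-1.6 -0.1  9.7] turn [ 0.04  0.02 -0.04] t 11.75 q [ -5.1 -20.7 -20.5  60.2  -0.2  90.4]
```

View pics/c3.png

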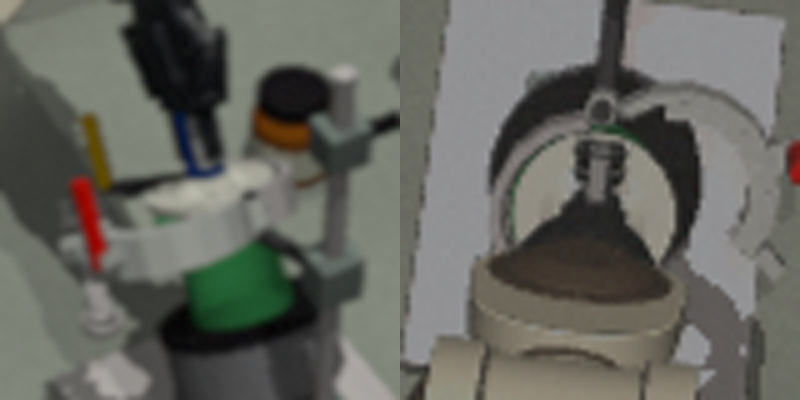

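The lid sits just above the mouth, with a thin green sliver showing at the left of its rim (crop (515,200)), so it is nearly centred. Lowering gently.

```bash
python3 -m inch '[[[15,0.7,0,3,0,0,0],[15,0,0,2,0,0,0],[15,0,0,0,0,0,0]]]'
python3 -m inch '[[[15,0,0,2,0,0,0],[15,0,0,2,0,0,0],[15,0,0,0,0,0,0]]]'; python3 -c "
from plan import *
rel([0,0,24.2],90)"
```

```text
time: 12.22
ee_pos: [0.5854, -0.0522, 0.2141]
tcp_rot: [150.0, -0.0, 84.5]
wrist_force: [-0.8, 0.1, -2.7]
opening: 0.0266
grasp_force: 70.0
time: 12.6
ee_pos: [0.5865, -0.0524, 0.2124]
tcp_rot: [150.0, -0.0, 84.5]
wrist_force: [-20.1, 1.5, 10.1]
opening: 0.0266
grasp_force: 71.5
now v [-0.4  2.2 26.1] shift [-2.2  0.4  1.9] turn [-0.01  0.02 -0.03] t 12.6 q [ -5.  -20.2 -20.9  59.3  -0.3  90.5]
```

```bash
python3 -m inch '[[[15,0,-1.5,0,0,0,0],[15,0,0,0,0,0,0]]]'; python3 -c "
from plan import *
rel([0,0,24.2],90);s=bot.get_obs();print(frames(P)[0].inv().apply(s['wrist_force']-[-.5,0,-2.7]),s['torque'])"
```

```text
time: 12.85
ee_pos: [0.5864, -0.0524, 0.2123]
tcp_rot: [149.8, -0.0, 84.5]
wrist_force: [-9.1, 1.4, 6.6]
opening: 0.0265
grasp_force: 70.6
now v [-0.5  2.2 26. ] shift [-2.2  0.5  1.8] turn [ 0.15  0.02 -0.03] t 12.85 q [ -5.  -20.3 -21.1  59.1  -0.3  90.5]
[-2.93363504  0.61070591 12.39867741] [0.23619723 1.10999553 0.09227513]
```

```bash
python3 -m inch '[[[15,0,-0.7,1.5,0,0,0],[15,0,0,0,0,0,0]]]'; python3 -c "
from plan import *
rel([0,0,24.2],90);s=bot.get_obs();print(frames(P)[0].inv().apply(s['wrist_force']-[-.5,0,-2.7]),s['torque'])"
```

```text
time: 13.1
ee_pos: [0.5865, -0.0524, 0.2122]
tcp_rot: [149.8, -0.0, 84.5]
wrist_force: [-18.4, 2.2, 16.2]
opening: 0.0263
grasp_force: 72.3
now v [-0.5  2.2 25.9] shift [-2.2  0.5  1.7] turn [ 0.24  0.02 -0.04] t 13.1 q [ -5.  -20.4 -21.2  59.   -0.3  90.5]
[-6.1563112   0.44096976 25.35101272] [0.29102124 2.00127032 0.06569636]
```

```bash
python3 -m inch '[[[15,0,0.5,-1.5,0,0,0],[45,0,0,0,0,0,0],[70,0,0,0,0,0,0],[70,0,0,0,0,0,0],[70,0,0,0,0,0,0]]]' 20; python3 - <<'E'
from plan import *
rel([0,0,24.2],90)
c={n:viewer.camera(n) for n in('side','top')}
Rv,o,_=frames(P)
for n in c:
    print(n,[(np.round(m['position'],1).tolist(),round(m['conf'],2)) for m in finder.mark_of(n,'lid_center')],'pred',proj(c[n],Rv.apply([0,0,.026])+o))
cv2.imwrite('pics/c4.png',np.hstack([cv2.resize(i[:,:,::-1],(400,400),interpolation=cv2.INTER_CUBIC) for i in(c['side']['pixels'][160:260,290:390],c['top']['pixels'][110:190,280:360])]))
E
```

```text
time: 13.72
ee_pos: [0.586, -0.0524, 0.2101]
tcp_rot: [150.0, -0.0, 84.5]
wrist_force: [-0.3, 0.4, -0.4]
opening: 0.0601
grasp_force: 0.0
now v [-1.9  2.2 24.3] shift [-2.2  1.9  0.1] turn [-0.01  0.02 -0.04] t 13.725 q [ -5.  -20.3 -21.2  59.1  -0.3  90.5]
side [([197.9, 293.1], 0.95), ([217.5, 222.1], 0.65), ([340.9, 199.9], 0.62)] pred [340.30614141 203.87209017]
top [([450.7, 192.9], 0.96), ([400.1, 275.2], 0.62), ([316.5, 155.6], 0.58)] pred [318.06551804 153.20415301]
```

View pics/c4.png

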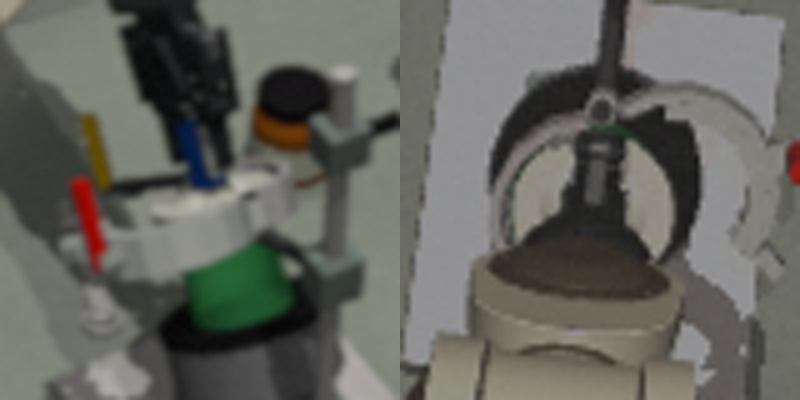

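The lid rests inside the ring, with only a thin green sliver left uncovered (crop (515,200)). I'll tap its top with closed fingers to check the seating and make sure it is home.

```bash
python3 -m inch '[[[80,0,0,-30,0,0,0],[80,0,0,-16,0,0,0],[0,-1,1,0,0,0,0],[0,0,0,0,0,0,0],[0,0,0,0,0,0,0],[0,0,0,0,0,0,0],[0,0,0,4,0,0,0],[0,0,0,0,0,0,0]]]'; python3 -m inch '[[[0,0,0,2,0,0,0],[0,0,0,2,0,0,0],[0,0,0,0,0,0,0]]]'; python3 -c "
from plan import *
rel([0,0,62],90);s=bot.get_obs();print(frames(P)[0].inv().apply(s['wrist_force']))"
```

```text
time: 14.92
ee_pos: [0.5658, -0.0514, 0.2464]
tcp_rot: [150.1, -0.0, 84.5]
wrist_force: [0.5, 0.0, 0.1]
opening: 0.0002
grasp_force: 0.0
time: 15.3
ee_pos: [0.5673, -0.0515, 0.245]
tcp_rot: [150.0, -0.0, 84.5]
wrist_force: [-13.1, 1.6, 9.3]
opening: 0.0001
grasp_force: 7.3
now v [-0.7  1.3 63.9] shift [-1.3  0.7  1.9] turn [ 0.04  0.01 -0.03] t 15.3 q [ -5.1 -22.5 -18.9  63.6  -0.2  90.4]
[-6.80072718  0.38505879 14.67977624]
```

```bash
python3 -m inch '[[[0,0,0,-10,0,0,0],[60,0,0,-10,0,0,0]]]'; python3 - <<'E'
from plan import *
Rv,o,_=frames(P)
print((Rv.inv().apply(np.array([.61163427,-.16471015,.2471593])-o)*1000), jawp(.8405)*1000)
rel([47,-110,84],82)
E
```

```text
time: 15.55
ee_pos: [0.5577, -0.0506, 0.2615]
tcp_rot: [150.0, -0.0, 84.5]
wrist_force: [0.1, 0.5, -0.1]
opening: 0.0171
grasp_force: 0.0
[  47.95302932 -107.16359128   38.3161801 ] [  47.56121705 -110.56455828   40.        ]
now v [-0.9  1.3 83. ] shift [-111.2   47.9   -0.9] turn [0.01 0.02 7.97] t 15.55 q [ -5.1 -23.5 -17.7  65.7  -0.2  90.4]
```

```bash
python3 -m inch '[[[70,-37,16,0,0,0,0],[70,-37,16,0,0,0,0],[70,-36.5,16.3,0,0,0,8],[70,0,0,25,0,0,0],[70,0,0,25,0,0,0],[70,0,0,9.5,0,0,0],[70,0,0,0,0,0,0]]]'; python3 -c "
from plan import *
rel([47.6,-109.5,23.5],82)"
python3 - <<'E'
from plan import *
c={n:viewer.camera(n) for n in('side','top')}
cv2.imwrite('pics/c5.png',np.hstack([cv2.resize(i[:,:,::-1],(400,400),interpolation=cv2.INTER_CUBIC) for i in(c['side']['pixels'][160:260,270:370],c['top']['pixels'][100:200,290:390])]))
E
```

```text
time: 16.42
ee_pos: [0.6184, -0.1673, 0.2334]
tcp_rot: [150.3, -4.0, 77.6]
wrist_force: [-0.2, 0.3, 0.2]
opening: 0.0598
grasp_force: 0.0
now v [  47.1 -109.1   22.9] shift [-0.3  0.5 -0.6] turn [-0.04  0.01 -0.02] t 16.425 q [-17.9 -12.2 -12.3  60.5   6.1  87.2]
```

View pics/c5.png

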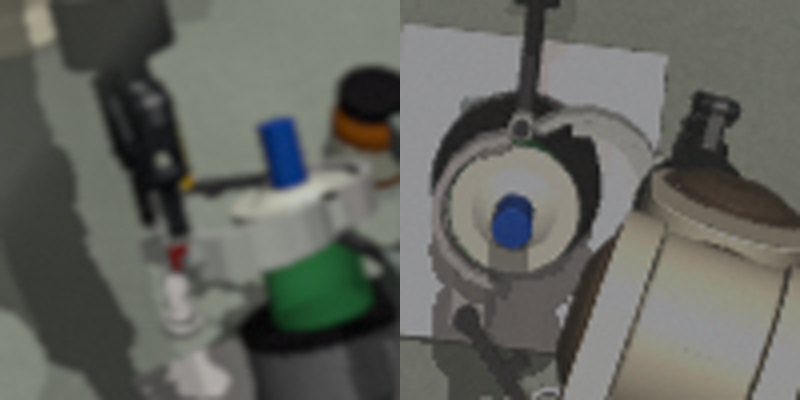

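The lid sits squarely in the mouth (blue neck at top crop (512,220)), and the fingers straddle the red post (side crop (178,250)). Closing on the post.

```bash
python3 -m inch '[[[20,0,0,0,0,0,0],[5,0,0,0,0,0,0],[5,0,0,0,0,0,0],[5,0,0,0,0,0,0],[5,0,0,0,0,0,0]]]' 25; python3 - <<'E'
from plan import *
rel([47.6,-109.5,23.5],82)
# arc in rows: tool turns with jaw; chord per 8deg step from jaw angle a to a-8, tool yaw_v = a+34
R=np.hypot(92,63)
for a in (48,40,32,24,16,8):
    d=(jawp(np.radians(a-8))-jawp(np.radians(a)))*1000
    Tl=Ro.from_euler('z',a+34,degrees=True)*Ro.from_euler('x',180,degrees=True)
    print(a,Tl.inv().apply(d).round(2))
E
```

```text
time: 17.15
ee_pos: [0.6185, -0.1675, 0.2341]
tcp_rot: [150.2, -4.0, 77.5]
wrist_force: [-3.8, 0.8, 4.8]
opening: 0.0132
grasp_force: 25.4
now v [  47.6 -109.3   23.5] shift [-0.2  0.  -0. ] turn [ 0.04  0.02 -0.03] t 17.15 q [-17.9 -12.2 -12.3  60.5   6.2  87.2]
48 [  0.98 -15.53  -0.  ]
40 [  0.98 -15.53  -0.  ]
32 [  0.98 -15.53  -0.  ]
24 [  0.98 -15.53  -0.  ]
16 [  0.98 -15.53   0.  ]
8 [  0.98 -15.53  -0.  ]
```

```bash
python3 -m inch '[[[5,1,-15.5,0,0,0,8],[5,1,-15.5,0,0,0,8],[5,1,-15.5,0,0,0,8],[5,1,-15.5,0,0,0,8],[5,0,0,0,0,0,0]]]'; python3 -c "
from plan import *
rel((jawp(np.radians(8))*1000*[1,1,0]+[0,0,23.5]),42);s=bot.get_obs();print(frames(P)[0].inv().apply(s['wrist_force']))"
```

```text
time: 17.77
ee_pos: [0.5703, -0.1396, 0.2048]
tcp_rot: [156.2, -18.6, 48.2]
wrist_force: [-15.3, -9.3, 5.3]
opening: 0.0134
grasp_force: 26.2
now v [-10.9 -86.1  23.4] shift [  2.3 -14.2  -0.1] turn [0.06 0.31 7.77] t 17.775 q [-16.2 -20.  -21.4  59.1   5.1 120.9]
[ -9.74746304 -10.68687731  11.77520387]
```

```bash
python3 -m inch '[[[5,-0.5,-11,-0.5,0,0,6],[5,0.5,-11,0,0,0,6],[5,0,0,0,0,0,0]]]'; python3 -c "
from plan import *
rel((jawp(0)*1000*[1,1,0]+[0,0,23.5]),34);s=bot.get_obs();print(frames(P)[0].inv().apply(s['wrist_force']),s['torque'])"
```

```text
time: 18.15
ee_pos: [0.5577, -0.123, 0.1967]
tcp_rot: [160.5, -23.0, 36.3]
wrist_force: [-16.0, -6.9, 5.3]
opening: 0.0134
grasp_force: 26.1
now v [-27.2 -70.8  23.5] shift [ 2.5 -7.9 -0. ] turn [0.04 0.3  3.81] t 18.15 q [-14.6 -22.4 -24.   58.9   4.3 134.3]
[-10.53475085  -8.39300516  12.22497206] [-0.96894527  2.66230411 -0.80286217]
```

```bash
python3 -m inch '[[[5,-0.5,-4.5,0,0,0,2],[5,0,-3.5,0,0,0,2],[5,0,0,0,0,0,0]]]'; python3 -c "
from plan import *
rel((jawp(0)*1000*[1,1,0]+[0,0,23.5]),34);s=bot.get_obs();print(frames(P)[0].inv().apply(s['wrist_force']),s['torque'])"
```

```text
time: 18.52
ee_pos: [0.5541, -0.1166, 0.1943]
tcp_rot: [162.2, -24.3, 32.2]
wrist_force: [-17.1, -4.6, 4.4]
opening: 0.0133
grasp_force: 26.2
now v [-32.1 -64.8  23.5] shift [ 2.8 -0.3 -0. ] turn [ 0.05  0.28 -0.14] t 18.525 q [-13.9 -23.2 -24.8  58.8   4.  138.8]
[-12.15825495  -6.17755839  12.07263031] [-0.83853446  2.62573053 -0.62192367]
```

```bash
python3 -m inch '[[[5,-1,-1.5,0,0,0,0],[5,0,-1.5,0,0,0,0],[5,0,0,0,0,0,0]]]'; python3 -c "
from plan import *
rel((jawp(0)*1000*[1,1,0]+[0,0,23.5]),34);s=bot.get_obs();f=frames(P)[0].inv().apply(s['wrist_force']);print(f,f[:2]@[-.565,.825],s['torque'])"
```

```text
time: 18.9
ee_pos: [0.5529, -0.1145, 0.1936]
tcp_rot: [162.1, -24.3, 32.3]
wrist_force: [-10.3, -6.3, 3.1]
opening: 0.0131
grasp_force: 25.9
now v [-33.6 -62.8  23.5] shift [2.9 2.2 0. ] turn [ 0.09  0.18 -0.11] t 18.9 q [-13.7 -23.5 -25.2  58.6   3.9 139. ]
[-6.78710774 -7.27059857  7.44398097] -2.163527944168283 [-0.76167058  1.65846811 -0.74035143]
```

```bash
python3 -m inch '[[[5,0,-1.5,0,0,0,0],[5,0,-1.5,0,0,0,0],[5,0,0,0,0,0,0]]]'; python3 -c "
from plan import *
rel((jawp(0)*1000*[1,1,0]+[0,0,23.5]),34);s=bot.get_obs();f=frames(P)[0].inv().apply(s['wrist_force']);print(f,f[:2]@[-.565,.825],s['torque'])"
```

```text
time: 19.27
ee_pos: [0.5518, -0.1118, 0.1928]
tcp_rot: [162.1, -24.4, 32.3]
wrist_force: [-9.1, -5.8, 3.9]
opening: 0.0133
grasp_force: 25.8
now v [-35.2 -60.2  23.5] shift [2.8 5.2 0. ] turn [ 0.08  0.17 -0.1 ] t 19.275 q [-13.4 -23.8 -25.5  58.6   3.8 139.3]
[-5.41241208 -6.62857506  7.57366738] -2.410561599312299 [-0.61641245  1.54986321 -0.72679147]
```

```bash
python3 -m inch '[[[5,0,-1.5,0,0,0,0],[5,0,-1.5,0,0,0,0],[5,0,0,0,0,0,0]]]'; python3 - <<'E'
from plan import *
rel((jawp(0)*1000*[1,1,0]+[0,0,23.5]),34);s=bot.get_obs();f=frames(P)[0].inv().apply(s['wrist_force']);print(f,f[:2]@[-.565,.825],s['torque'])
c={n:viewer.camera(n) for n in('side','top')}
cv2.imwrite('pics/c6.png',np.hstack([cv2.resize(i[:,:,::-1],(400,400),interpolation=cv2.INTER_CUBIC) for i in(c['side']['pixels'][160:260,280:380],c['top']['pixels'][100:200,270:370])]))
E
```

```text
time: 19.65
ee_pos: [0.5516, -0.1115, 0.1929]
tcp_rot: [161.8, -24.4, 32.2]
wrist_force: [1.1, -19.0, 0.7]
opening: 0.0135
grasp_force: 26.3
now v [-35.3 -59.9  23.7] shift [2.7 5.5 0.3] turn [ 0.42  0.19 -0.17] t 19.65 q [-13.1 -24.  -25.7  58.4   3.4 139.5]
[  2.84003475 -18.77789399  -0.8443452 ] -17.09638217600541 [-2.68792643  0.3896561  -1.83223546]
```

View pics/c6.png

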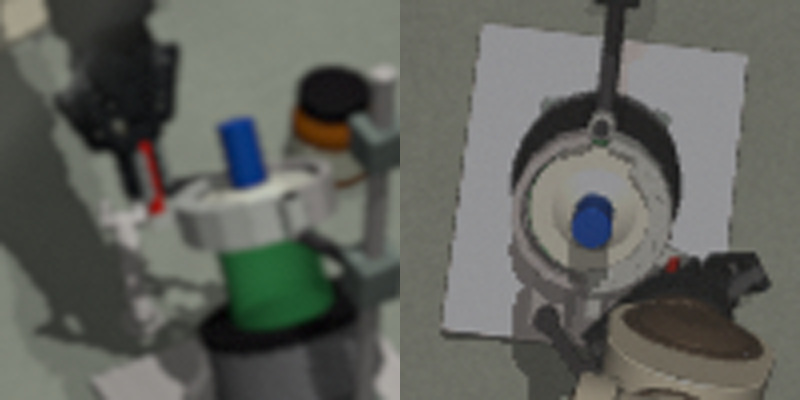

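The jaw has hit its stop: -17 N with no further motion, and the top view shows the ring closed round the lid. Releasing, rising and going to the latch.

```bash
python3 -m inch '[[[5,0,1,0,0,0,0],[50,0,0,0,0,0,0],[60,0,0,0,0,0,0],[60,0,0,0,0,0,0],[60,0,0,-25,0,0,0],[60,0,0,-35,0,0,0],[60,0,0,0,0,0,0]]]'; python3 - <<'E'
from plan import *
Rv,o,_=frames(P)
print((Rv.inv().apply(np.array([.45368353,-.06429288,.14651848])-o)*1000), latp(.9317)*1000)
rel([-146.6,-22.5,84],37)
E
```

```text
time: 20.62
ee_pos: [0.5224, -0.1061, 0.2479]
tcp_rot: [161.9, -24.7, 32.5]
wrist_force: [0.6, -0.3, -0.7]
opening: 0.0513
grasp_force: 0.0
[-146.83645542  -22.28929419   34.56793251] [-146.60553779  -22.52468848   40.        ]
now v [-33.4 -57.4  86.1] shift [-74.3 -92.2   1.6] turn [ 0.18 -0.19 -3.  ] t 20.625 q [-13.7 -27.6 -22.   65.6   4.1 138.9]
```

```bash
python3 -m inch '[[[80,-25,-31,0,0,0,0],[80,-25,-31,0,0,0,0],[80,-24.3,-30,0,0,0,-3],[80,0,0,0,0,0,0],[80,0,0,25,0,0,0],[80,0,0,25,0,0,0],[80,0,0,10,0,0,0],[80,0,0,0,0,0,0]]]'; python3 - <<'E'
from plan import *
rel([-146.6,-22.5,24],37)
c={n:viewer.camera(n) for n in('side','top')}
cv2.imwrite('pics/c7.png',np.hstack([cv2.resize(i[:,:,::-1],(400,400),interpolation=cv2.INTER_CUBIC) for i in(c['side']['pixels'][150:250,270:370],c['top']['pixels'][130:230,270:370])]))
E
```

```text
time: 21.62
ee_pos: [0.4579, -0.0651, 0.1356]
tcp_rot: [160.9, -23.5, 35.5]
wrist_force: [0.2, 0.0, 0.1]
opening: 0.0682
grasp_force: 0.0
now v [-148.6  -22.7   23. ] shift [ 1.7  1.  -1. ] turn [-0.04  0.07 -0.05] t 21.625 q [ -9.2 -40.1 -41.2  59.1   1.9 139.8]
```

View pics/c7.png

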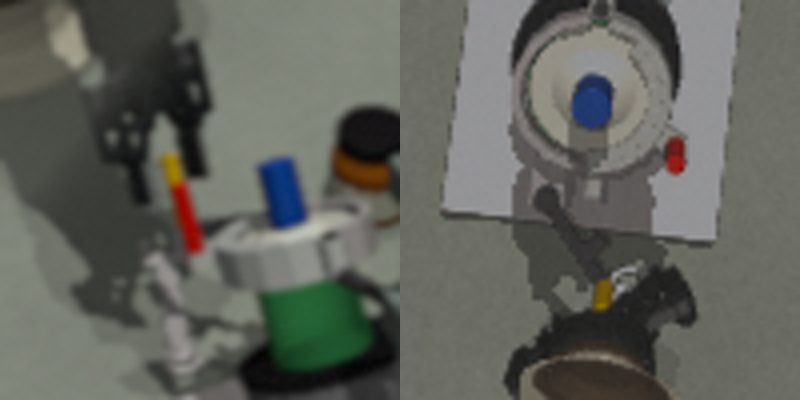

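The fingers straddle the yellow post (side crop (172,170)). The jaw is shut and the lid sits square. Gripping.

```bash
python3 -m inch '[[[20,1.7,1,-1,0,0,0],[5,0,0,0,0,0,0],[5,0,0,0,0,0,0],[5,0,0,0,0,0,0],[5,0,0,0,0,0,0]]]' 25; python3 - <<'E'
from plan import *
rel([-146.6,-22.5,24],37)
for a in (53.4,45.4):
    d=(latp(np.radians(a-8))-latp(np.radians(a)))*1000
    Tl=Ro.from_euler('z',90.4-a,degrees=True)*Ro.from_euler('x',180,degrees=True)
    print(a,Tl.inv().apply(d).round(2))
E
```

```text
time: 22.35
ee_pos: [0.459, -0.065, 0.1383]
tcp_rot: [160.8, -23.6, 35.5]
wrist_force: [-1.8, 0.4, 3.8]
opening: 0.0133
grasp_force: 25.7
now v [-146.3  -22.5   24.7] shift [-0.3 -0.2  0.7] turn [ 0.03 -0.01 -0.03] t 22.35 q [ -9.2 -40.  -40.9  59.2   1.8 139.8]
53.4 [ 0.68 10.86  0.  ]
45.4 [ 0.68 10.86  0.  ]
```

Gripped (13 mm opening). Swinging the latch; the tool turns -8° per row.

```bash
python3 -m inch '[[[5,0.7,10.9,0,0,0,-8],[5,0.7,10.9,0,0,0,-8],[5,0.7,10.9,0,0,0,-8],[5,0.7,10.9,0,0,0,-8],[5,0,0,0,0,0,0]]]'; cat > lf.py <<'E'
from plan import *
rel((latp(0)*1000*[1,1,0]+[0,0,24]),90);s=bot.get_obs();f=frames(P)[0].inv().apply(s['wrist_force']);print(f,s['torque'])
E
python3 lf.py
```

```text
time: 22.98
ee_pos: [0.4877, -0.0916, 0.1561]
tcp_rot: [151.6, -10.6, 66.5]
wrist_force: [7.7, 16.5, 2.8]
opening: 0.0133
grasp_force: 25.3
now v [-110.5  -46.2   24.6] shift [ 2.1 27.5  0.6] turn [  0.08  -0.4  -20.82] t 22.975 q [-13.  -34.4 -36.1  58.4   4.1 104.3]
[ 6.67083898 17.1595229  -0.60143884] [ 2.74172346 -0.94998926  1.6292075 ]
```

```bash
python3 -m inch '[[[5,2.2,10.5,0,0,0,-8],[5,1.2,10.9,0,0,0,-8],[5,0,0,0,0,0,0]]]'; python3 lf.py
```

```text
time: 23.35
ee_pos: [0.5053, -0.0968, 0.1664]
tcp_rot: [150.0, -2.7, 80.5]
wrist_force: [1.1, 11.4, 3.8]
opening: 0.0132
grasp_force: 25.7
now v [-89.7 -49.7  24.6] shift [-3.8  6.   0.5] turn [ 0.05 -0.28 -4.84] t 23.35 q [-13.1 -31.4 -33.2  58.4   4.1  88.2]
[ 1.91579234 11.42008148  3.23534658] [ 2.16860294 -0.12453684  1.10080465]
```

```bash
python3 -m inch '[[[5,1.5,1.5,0,0,0,-2],[5,0,1.5,0,0,0,-2],[5,0,0,0,0,0,0]]]'; python3 lf.py
```

```text
time: 23.72
ee_pos: [0.5075, -0.0971, 0.1678]
tcp_rot: [150.0, -0.5, 83.7]
wrist_force: [1.1, 5.9, 3.0]
opening: 0.0137
grasp_force: 25.6
now v [-87.1 -49.8  24.6] shift [-4.2  3.1  0.6] turn [ 0.05 -0.07 -0.94] t 23.725 q [-12.9 -31.  -32.8  58.4   3.8  84.5]
[1.9781883  6.02462841 2.34083144] [ 1.159964   -0.07060868  0.45660729]
```

```bash
python3 -m inch '[[[5,0.5,1.5,0,0,0,0],[5,0,1.5,0,0,0,0],[5,0,0,0,0,0,0]]]'; python3 lf.py;  python3 -m inch '[[[5,0,1.5,0,0,0,0],[5,0,1,0,0,0,0],[5,0,0,0,0,0,0]]]'; python3 lf.py
```

```text
time: 24.1
ee_pos: [0.5081, -0.0972, 0.1678]
tcp_rot: [150.2, -0.5, 83.6]
wrist_force: [-15.7, 4.4, 5.6]
opening: 0.0135
grasp_force: 27.0
now v [-86.6 -49.9  24.4] shift [-4.1  2.6  0.3] turn [-0.23  0.   -1.02] t 24.1 q [-12.8 -30.7 -32.5  58.6   3.6  84.6]
[-11.03769169   2.93316643  12.89598399] [0.85931152 2.36961977 0.22214513]
time: 24.48
ee_pos: [0.5085, -0.0973, 0.1677]
tcp_rot: [150.5, -0.5, 83.6]
wrist_force: [-29.0, 5.8, 7.5]
opening: 0.0134
grasp_force: 28.4
now v [-86.3 -49.9  24. ] shift [-4.   2.3 -0. ] turn [-0.48  0.01 -1.04] t 24.475 q [-12.8 -30.3 -32.2  58.8   3.6  84.7]
[-21.68694611   2.98535109  21.23889045] [1.02441073 4.33084315 0.2958198 ]
```

```bash
python3 -m inch '[[[5,0,-3,0,0,0,0],[40,0,0,0,0,0,0],[40,0,0,0,0,0,0],[40,0,0,-25,0,0,0],[40,0,0,-45,0,0,0],[40,-20,0,-60,0,0,0],[40,-30,-50,-40,0,0,0],[40,-20,-58,0,0,0,0]]]'
python3 -m inch '[[[40,-60,0,0,0,0,0],[40,-60,0,0,0,0,0],[40,-60,0,0,0,0,0],[40,0,0,0,0,0,0]]]'
python3 - <<'E'
from fit import *
from scipy.optimize import least_squares
cs={n:viewer.camera(n) for n in('side','top')}; C=list(cs.values())
def blobs(c,lo,hi,box):
    h=cv2.cvtColor(c['pixels'],cv2.COLOR_RGB2HSV); m=cv2.inRange(h,np.array(lo),np.array(hi))
    z=np.zeros_like(m); x0,y0,x1,y1=box; z[y0:y1,x0:x1]=m[y0:y1,x0:x1]
    k,l,s,ct=cv2.connectedComponentsWithStats(z); i=1+s[1:,4].argmax(); return s[i].tolist(),ct[i]
sb,tb=(285,170,360,240),(290,120,370,220)
d={}
for nm,lo,hi in(('r',(0,140,60),(8,255,255)),('y',(15,130,60),(32,255,255)),('b',(100,120,40),(130,255,255))):
    d[nm]=[blobs(cs['side'],lo,hi,sb),blobs(cs['top'],lo,hi,tb)]; print(nm,d[nm],tri(C,[x[1] for x in d[nm]])[0].round(4))
v={n:finder.mark_of(n,'vessel') for n in cs}; print({n:[(np.round(x['position'],1).tolist(),round(x['conf'],2)) for x in v[n]] for n in v})
Rv,o,_=frames([.5996,-.0559,np.radians(-5.48)])
for nm,L in(('r',[-.03,-.063,.039]),('y',[-.084,-.054,.035]),('b',[0,0,.045])): 
    print(nm,'v',(Rv.inv().apply(tri(C,[x[1] for x in d[nm]])[0]-o)*1000).round(1),'nominal',L)
cv2.imwrite('pics/c8.png',np.hstack([cv2.resize(i[:,:,::-1],(400,400),interpolation=cv2.INTER_CUBIC) for i in(C[0]['pixels'][160:260,280:380],C[1]['pixels'][110:210,270:370])]))
print(bot.get_obs()['time'],bot.get_obs()['ee_pos'],bot.get_obs()['wrist_force'])
E
```

```text
time: 25.48
ee_pos: [0.3316, -0.1456, 0.2623]
tcp_rot: [149.9, -0.4, 83.7]
wrist_force: [-8.3, 0.8, 14.6]
opening: 0.0343
grasp_force: 0.0
time: 25.98
ee_pos: [0.3115, -0.3258, 0.2557]
tcp_rot: [150.2, -0.7, 83.3]
wrist_force: [-0.1, 0.6, 0.3]
opening: 0.0343
grasp_force: 0.0
r [([314, 196, 7, 17, 55], array([316.78181818, 204.27272727])), ([337, 165, 4, 8, 31], array([338.5483871 , 168.61290323]))] [ 0.5467 -0.1103  0.2088]
y [([309, 193, 8, 20, 64], array([312.390625, 202.203125])), ([331, 181, 5, 11, 46], array([332.89130435, 185.89130435]))] [ 0.5032 -0.0981  0.1792]
b [([335, 190, 11, 17, 130], array([340.16923077, 197.93076923])), ([313, 149, 10, 13, 100], array([317.81, 155.09]))] [ 0.5783 -0.0519  0.2267]
{'side': [([342.2, 212.0], 0.96)], 'top': [([317.1, 150.0], 0.88)]}
r v [-31.7 -59.2  40. ] nominal [-0.03, -0.063, 0.039]
y v [-85.  -51.2  36.6] nominal [-0.084, -0.054, 0.035]
b v [-0.4  2.  42.6] nominal [0, 0, 0.045]
26.175 [ 0.31284838 -0.32151335  0.25841885] [-0.39203125 -0.11120127  0.22979431]
```

View pics/c8.png

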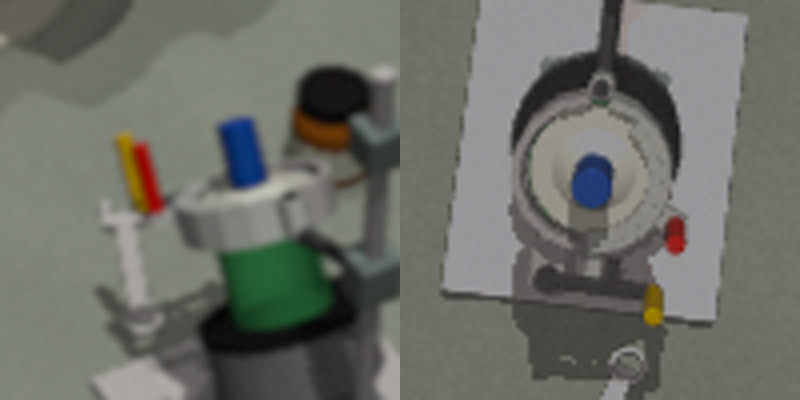

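The picture shows the ring closed, the latch arm across the ear with the yellow handle at top crop (653,300), and the red handle at (675,235). Both posts lie at their home positions, apart from a shared frame offset of about 3 mm. The arm is clear, so I'm handing in.

```bash
python3 -c "
from workcell import bot
print(bot.job_done())"
```

```text
the job is handed in; nothing more can be done
None
```

I seated the lid and shut the jaw and the latch, pushing each to a firm stop. The final pictures agree, the arm ended clear of everything, and I handed the job in at about 26 s; the hand-in gave no verdict.

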